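Swap the pieces on the alloy tester and hold the flask down for its reading

ROBOT

A 6-joint arm with a two-finger parallel gripper is mounted at the origin on the work surface. World frame = base frame: x ahead of the robot, y to its left, z up, the work surface at z = 0. Lengths are in mm, angles in degrees, forces in N, time in s.
With the tool pointing down it reaches from about 350 to 725 mm from the base axis. Payload 6 kg.
Tool frame: the origin (TCP) lies at the very end of the fingers, on their centre line; the grasp point (between the pads) lies 19 mm behind it; z points along the fingers, y is the direction in which the jaws open and shut (so a half turn about z gives the same grasp; the last joint's range is limited). The gripper opens to 85 mm and grips with 20 to 120 N. Pads are 22 mm wide; open, the fingers measure 114 mm over their backs; the gripper's body (76 mm by 85 mm) begins 54 mm behind the grasp point. The pads swing forward as they close: fully open they stand 13 mm farther back than shut.
Start: joints at [-44.88, 2.303, 4.859, 0, -92.561, -19.12], TCP at [263.035, -539.246, 231.261] pointing down, gripper open.
Joint ranges: [-146.85, 146.85], [-73.84, 115.35], [-62.03, 85.46], [-188.31, 113.3], [-161.28, -10.13], [-171.36, 171.36]. Speed limits (degrees/s): [147.25, 147.25, 172.46, 180, 180, 180].

INTERFACE

Orientations are given as a 3x3 rotation matrix whose columns are the frame's x, y, z axes.
In Python, from cell import manip gives the robot as it stands.
- The arm moves only by the tool step_arm, never from a script. Its argument "rows" is a list of rows, each an object of numbers: "tx", "ty", "tz": the shift along the world's x, y, z in cm; "wx", "wy", "wz": the turn, a rotation vector about the world's x, y, z in degrees. In form: [{"tx": .., "ty": .., "tz": .., "wx": .., "wy": .., "wz": ..}, ...]. A call has 1 to 5 rows; each row shifts and turns the commanded pose from where the row before left it; what a row does not reach is not made up. A row lasts 1/8 s, in which the tool goes at most 62.5 mm and 10.7 degrees, less where a joint would pass 70% of its speed; a pose out of reach is approached as far as the arm can. A call is refused whole if a number of a shift passes 6.25 or a number of a turn 10.7, either way. A call with a gripper value outside its range is refused whole. "grip" is the opening, from 0 (shut) to 1 (fully open), set as the call begins (left out, the last holds). The fingers move at their own pace and stop on an object; the grip force is fixed at half the most. Time passes only in rows, so rows that do not move let the fingers close. It gives the time, the measured TCP pose, the force and the opening at its end, in the units of the state.
- manip.sense(): the state, without advancing time (a new reading comes with each control period).
- manip.camera(name): name is "side" or "top"; returns the picture (480x640x3 uint8, red, green, blue); there is no depth.
- manip.camera_model(name): a dict with "fx", "fy", "cx", "cy" (pixels), "R" (3x3) and "t" (3): a world point X has camera coordinates R X + t. Camera axes: x right, y down, z forward; pixel columns grow to the right and rows downward; lengths in mm; the calibration is good to about 2 mm. A picture is of the moment at which its call begins. camera_model takes no time and is no camera call.
- manip.hand_in(): hands the job in, once; it reports no verdict.
Trained networks look in the newest picture that a camera, given by its name, has taken for a name from the list of things; names that differ only in an ending like _2 or _b are one class to them, and where a whole thing is asked for, a point or a joint stands for the part that bears it (a point fixed in the world has none). Each returns a list of dicts, best first, with "score" (0 to 1); they miss things now and then, are a little off and sometimes report something else, mostly with a low value. They report only what shows in the picture. A call takes as long as a camera call.
- manip.masks_of(target, camera): "pixels" (480x640 bool, what is visible of it) and "bbox" ([left, top, right, bottom] in pixels, round what is visible of it).
The state is a dict: "time": time; "joint_pos": joint angles; "qvel": joint speeds; "joint_torque": joint torques, N m; "position": TCP position; "tcp_rot": TCP orientation; "wrist_force": force on the tool from outside, world axes, zero at the start; "wrist_torque": the same for the moment, N m; "finger_gap": finger opening in mm.
Only numpy, scipy, OpenCV 4.12 (cv2) and the standard library are available. Lean on these libraries where they do the work, as an engineer would, in place of code of your own. Each camera call takes 0.05 s, during which the arm holds its last target. There are 200 camera calls.

TASK

The lidded pot on the alloy tester has been measured: lift it off the sprung ring and set it down upright on the square white board beside the tester, wholly on it, and let go. Then take the round flask with the narrow neck out of the open tray, seat it upright in the ring and press it down, pushing on the flask and not on the tester, until the ring is fully down, and finish while still holding it pressed down like that. Do not drop or tip the pieces, and leave everything else where it is.

Things in the scene. Friction and masses are not known exactly. Their poses are not given: they have to be found in the camera images.
- tester: grey box-shaped alloy tester fixed to the table, 140 x 140 mm, 50 mm high, origin at the centre of its underside, z up. Above its middle an aluminium ring on three coil springs, over a 32 mm wide black measuring window that stands 7 mm above the box top.
- ring_seat (a point): centre of the upper face of the sprung ring, moves with it. Ring: 88 mm outside, 56 mm hole, 10 mm thick. Upper face 88 mm above the table when up, 70 mm when fully down. The flask, seated by its round belly, has its foot about 8 mm below this point.
- cradle (a joint): travel of the sprung ring: 0 = up, 0.018 m = fully down at a firm stop. It starts to yield at about 7 N and is fully down at about 15 N on the ring (the piece's own weight counts). It springs back when let go; the weight of a piece alone does not lower it.
- pot: lidded brass pot with a fixed arch handle, standing on the ring at the start. Origin at the centre of its foot, z up. Foot 72 mm wide, widest 84 mm, lid top 70 mm up. The handle is a 10 mm round bar in the pot's y-z plane: its straight level top runs along the pot's y from -24 to +24 mm, bar centre 120 mm above the origin; 45 mm free under it. About 0.2 to 0.45 kg.
- flask: round brass flask, standing in the tray. Origin at the centre of its flat foot (34 mm wide), z up. Ball-shaped belly 76 mm wide with its centre 34 mm up; straight round neck 24 mm in diameter from 70 to 114 mm up; lip 32 mm wide from 114 to 120 mm. About 0.18 to 0.35 kg.
- board: flat white board fixed to the table, 160 x 160 mm, 6 mm thick; origin at the centre of its underside, x and y along its edges.
- case: open shallow aluminium tray with grey foam floor, fixed to the table, 150 (its x) x 250 (its y) mm, walls 45 mm high, foam surface 20 mm above the table. Origin at the centre of its underside. Flask and beaker stand in it about 100 mm apart along its y, either way round.
- beaker: plain brass beaker without a neck, 62 mm wide at the top, 58 mm high, standing in the tray beside the flask; leave alone. Origin at the centre of its foot.
- puck: flat steel disc, 40 mm wide, 14 mm high, on the table; leave alone. Origin under its centre.
- weight: small brass knobbed weight, 32 mm wide, 46 mm high; leave alone. Origin under its centre.
- loupe: hand lens, 44 mm wide, 10 mm high, with a black handle to its +y, 80 mm; leave alone. Origin under the lens centre.
- goblet: brass stemmed goblet, 58 mm wide, 80 mm high; leave alone. Origin under its centre.
- brush: soft brush, 160 mm long, lying on the table; leave alone.

How it is judged (in metres and radians):
On the way, in this order (a step that is already met when the one before it is completed fails the run):
1. the pot is lifted clear of the ring in the gripper (distance of pot from where it was at the start of the episode above 0.02 m and contact force between the fingers and pot above 0.5 N and contact force between pot and tester below 0.05 N and angle between pot's own z axis and vertical below 0.6 rad), for 0.1 s.
2. the pot stands upright on the white board, released (x of pot in the frame of board between -0.056 and 0.056 m and y of pot in the frame of board between -0.056 and 0.056 m and angle between pot's own z axis and vertical below 0.1 rad and contact force between pot and board above 1 N and contact force between each of the arm, the fingers and pot below 0.1 N and linear speed of pot below 0.05 m/s), for 0.2 s.
3. the flask is lifted out of the tray in the gripper (distance of flask from where it was at the start of the episode above 0.04 m and contact force between the fingers and flask above 0.5 N and contact force between flask and case below 0.05 N), for 0.1 s.
4. the flask sits upright in the sprung ring (horizontal distance between flask and ring_seat below 0.006 m and z of flask in the frame of ring_seat between -0.014 and -0.003 m and angle between flask's own z axis and vertical below 0.17 rad and contact force between flask and tester above 0.5 N), for 0.1 s.
At the end, for the whole second after the job is handed in: Flask in ring (6 mm of axis, foot 3-14 mm below ring top, lean under 10 deg), held by the gripper, ring over 14.5 of 18 mm down, over 8 N, robot not touching tester; pot upright, released, at rest on board (centre within 56 mm of its centre along each edge); bystanders within 30 mm of start (all of step 2 and horizontal distance between flask and ring_seat below 0.006 m and z of flask in the frame of ring_seat between -0.014 and -0.003 m and angle between flask's own z axis and vertical below 0.17 rad and value of joint cradle above 0.0145 m and contact force between the fingers and flask above 1 N and contact force between flask and tester above 8 N and contact force between each of the arm, the fingers and tester below 0.5 N and linear speed of flask below 0.02 m/s and distance of each of beaker, puck, weight, loupe, goblet, brush from where it was at the start of the episode below 0.03 m); the arm keeps its last pose, push and grip.
It fails at once if the pot is tipped by more than 45 degrees (angle between pot's own z axis and vertical above 0.8 rad).
It fails at once if the flask is tipped by more than 45 degrees (angle between flask's own z axis and vertical above 0.8 rad).
It fails at once if the pot is dropped (linear speed of pot above 0.55 m/s and contact force between the fingers and pot below 0.02 N).
It fails at once if the flask is dropped (linear speed of flask above 0.55 m/s and contact force between the fingers and flask below 0.02 N).
It fails at once if a bystander is shifted by more than 30 mm (distance of any of beaker, puck, weight, loupe, goblet, brush from where it was at the start of the episode above 0.03 m).
It also fails if it takes over 66 s, if anything falls off the work surface, if the arm or the gripper's body presses on something with over 40 N, if the wrist force passes 120 N, or if a joint passes its speed limit or range.

## Working session

There is one attempt and no reset: what is moved stays moved. The work goes in short steps, Python scripts to look and compute and a tool call to move; the robot and the scene stay as the last step left them, time stands still between calls to the robot, and variables do not carry over. Pictures are saved under pics/ and viewed, about 8 in all and at most 12, crops included, and the job is handed in when it is done.

Besides the shell and the picture viewer there is one more tool, called after "Emit:" as a command line: name --argument value ..., lists and objects as JSON in quotes. step_arm: Moves the arm, as the interface text tells. Its arguments: {"type":"object","properties":{"rows":{"type":"array"},"grip":{"type":"number"}},"required":["rows"]}

```bash
mkdir -p pics; cat > h.py <<'E'
import numpy as np,cv2
from cell import manip
def ray(cam,u,v):
    m=manip.camera_model(cam);R=np.array(m["R"]);t=np.array(m["t"]).ravel()
    d=R.T@np.array([(u-m["cx"])/m["fx"],(v-m["cy"])/m["fy"],1]);return -R.T@t,d
def onz(cam,u,v,z):
    c,d=ray(cam,u,v);return c+d*(z-c[2])/d[2]
def proj(cam,X):
    m=manip.camera_model(cam);p=np.array(m["R"])@np.array(X,float)+np.array(m["t"]).ravel()
    return m["fx"]*p[0]/p[2]+m["cx"],m["fy"]*p[1]/p[2]+m["cy"]
def save(cam,name):
    im=manip.camera(cam);cv2.imwrite("pics/"+name,cv2.cvtColor(im,cv2.COLOR_RGB2BGR));return im
E
python3 - <<'E'
from h import *
for c in("top","side"):
    save(c,c+"0.png");o,d=ray(c,320,240);print(c,o.round(),(d/np.linalg.norm(d)).round(2),manip.camera_model(c)["fx"])
    for n in("tester","pot","flask","board","case","beaker","puck","weight","loupe","goblet","brush"):
        for r in manip.masks_of(n,c)[:2]:
            ys,xs=np.nonzero(r["pixels"]);print(n,round(r["score"],2),r["bbox"],"cen",xs.mean().round(1),ys.mean().round(1),len(xs))
E
```

```text
top [ 255.   18. 1378.] [ 0.21 -0.02 -0.98] 606.8455662700239
tester 0.67 [278.5, 225.7, 347.3, 288.3] cen 310.7 260.7 2663
pot 0.75 [292.4, 225.9, 328.1, 269.9] cen 310.7 249.5 1375
flask 0.58 [466.5, 232.7, 503.2, 264.4] cen 485.4 247.5 1005
board 0.63 [141.5, 202.9, 219.4, 281.7] cen 178.7 240.6 4590
board 0.53 [430.0, 230.1, 454.4, 255.3] cen 442.4 241.2 520
case 0.82 [399.9, 208.3, 520.3, 288.6] cen 459.4 252.1 6443
case 0.23 [370.5, 144.8, 435.1, 169.2] cen 395.2 156.0 854
beaker 0.94 [428.2, 225.7, 452.2, 254.8] cen 442.4 240.7 519
puck 0.84 [248.6, 320.6, 267.2, 341.7] cen 256.7 328.2 258
weight 0.44 [379.5, 314.6, 393.4, 331.2] cen 386.6 320.7 187
loupe 0.86 [267.0, 156.7, 309.6, 175.6] cen 293.2 165.8 395
loupe 0.35 [467.5, 231.0, 503.0, 267.6] cen 485.2 247.2 984
goblet 0.55 [199.1, 160.8, 221.7, 179.6] cen 210.8 170.2 305
goblet 0.27 [370.5, 141.8, 436.3, 168.2] cen 395.4 156.4 868
brush 0.92 [369.6, 142.7, 435.6, 168.9] cen 395.4 156.3 866
side [ 363. -726.  541.] [ 0.19  0.83 -0.52] 449.11209986544026
tester 0.79 [269.1, 237.7, 346.9, 303.4] cen 306.6 269.5 3660
tester 0.61 [269.6, 191.3, 342.1, 220.8] cen 307.5 203.2 776
pot 0.84 [281.4, 178.2, 325.4, 247.1] cen 303.5 218.6 2180
flask 0.8 [335.3, 355.8, 394.0, 441.7] cen 362.4 405.6 3489
board 0.57 [268.6, 189.6, 343.7, 218.7] cen 310.2 202.8 724
case 0.78 [292.8, 322.4, 433.0, 479.6] cen 354.6 413.6 12509
case 0.36 [365.1, 189.8, 386.1, 220.0] cen 374.7 202.2 404
puck 0.48 [220.2, 243.1, 236.1, 260.1] cen 227.5 249.7 205
weight 0.82 [226.5, 325.1, 249.3, 348.7] cen 237.4 336.3 420
loupe 0.62 [397.0, 237.8, 415.8, 266.3] cen 403.1 253.1 301
goblet 0.95 [364.2, 187.5, 384.9, 219.0] cen 374.5 201.9 482
brush 0.95 [443.7, 293.3, 481.0, 361.5] cen 461.8 323.7 1312
```

```bash
python3 - <<'E'
import cv2,numpy as np
t=cv2.imread("pics/top0.png")[130:350,120:540];s=cv2.imread("pics/side0.png")[170:480,210:490]
t=cv2.resize(t,None,fx=1.9,fy=1.9,interpolation=2);cv2.imwrite("pics/a.png",t)
cv2.imwrite("pics/b.png",cv2.resize(s,None,fx=1.9,fy=1.9,interpolation=2))
E
```

```text
(no output)
```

View pics/a.png

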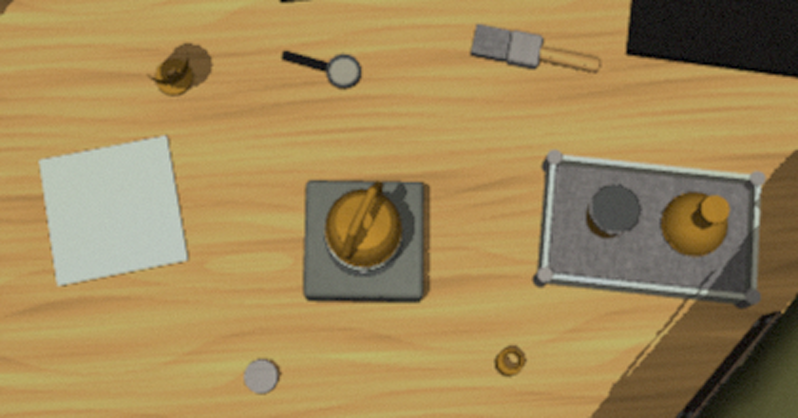

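View pics/b.png

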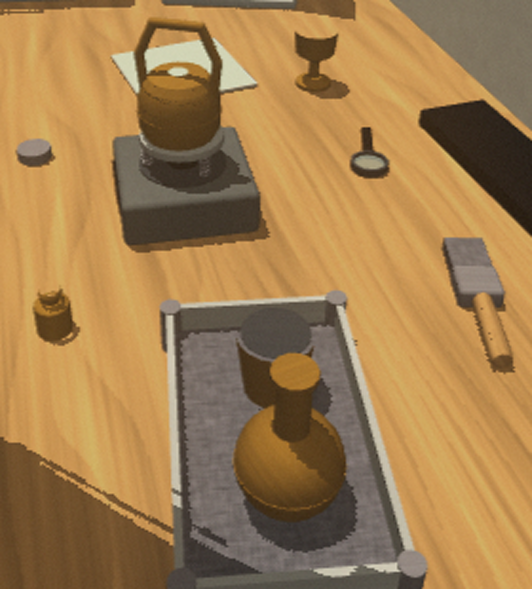

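The top view shows the board at left, the tester with the pot in the middle (handle from crop px (348,255) to (379,186)), and the tray at right with the beaker on the left and the flask on the right (lip at about (714,209)). The side view confirms the layout. The handle top runs from (148,24) to (205,27), and the flask lip is centred at about (295,371).

```bash
python3 - <<'E'
from h import *
f=lambda c,u,v,z:onz(c,*((120+u/1.9,130+v/1.9) if c=="top" else (210+u/1.9,170+v/1.9)),z).round(1)[:2]
print("handle top",f("top",379,186,210),f("top",348,255,210)," side",f("side",148,24,213),f("side",205,27,213))
print("lip",f("top",714,209,140),f("side",295,371,140))
print("belly",onz("top",485.4,247.5,54).round(1))
print("board",[f("top",*p,6) for p in((40,159),(166,136),(187,262),(60,286))])
print("board cen",onz("top",178.7,240.6,6).round(1))
print("tester top",[f("top",*p,50) for p in((305,181),(419,181),(419,296),(304,299))])
print("case corners z45",[f("top",*p,45) for p in((554,157),(757,179),(752,297),(543,276))])
print("tester side cor",[f("side",*p,50) for p in((115,138),(124,207),(258,190),(235,132))])
# pot ring/belly silhouette
print("pot lid knob side",f("side",178,72,160))
s=manip.sense();print(s["position"],np.round(s["tcp_rot"],3),s["finger_gap"],s["time"],s["wrist_force"])
E
```

```text
handle top [525.8  -1.7] [455.   34.3]  side [475.2  14. ] [525.8  -6. ]
lip [ 495.2 -368.4] [ 498.  -369.8]
belly [ 496.3 -370.2   54. ]
board [array([630.7, 408.5]), array([651.2, 253.5]), array([492.4, 231.3]), array([471.9, 384.1])]
board cen [561.5 321.4   6. ]
tester top [array([573.9,  82.7]), array([566.2, -52. ]), array([429.6, -43.1]), array([433.7,  90.1])]
case corners z45 [array([ 587.6, -215. ]), array([ 547. , -453.3]), array([ 407.1, -429.8]), array([ 445.5, -189.4])]
tester side cor [array([442.7,  84.5]), array([433.2, -46.5]), array([568. , -50.8]), array([574.5,  64.3])]
pot lid knob side [502.1  11.8]
[ 263.05319679 -539.26513752  231.27066945] [[-0.899 -0.438 -0.   ]
 [-0.438  0.899  0.   ]
 [ 0.     0.    -1.   ]] 85.50864661472684 1.2 [-0.07882484 -0.15599504  0.15709755]
```

```bash
python3 - <<'E'
from h import *
from scipy.optimize import minimize
M={}
for c in("top","side"):
    manip.camera(c);M[c]=max(manip.masks_of("pot",c),key=lambda r:r["score"])["pixels"]
S=4
def render(c,x,y,a,z0=88):
    m=manip.camera_model(c);im=np.zeros((480*S//1,640*S),np.uint8)
    R=lambda p:(np.array(proj(c,p))*S)
    th=np.linspace(0,2*np.pi,40)
    prev=None
    for r,z in((36,0),(42,12),(42,50),(30,66),(10,70)):
        q=np.array([R((x+r*np.cos(t),y+r*np.sin(t),z0+z)) for t in th])
        if prev is not None: cv2.fillConvexPoly(im,cv2.convexHull(np.vstack([prev,q]).astype(np.int32)),1)
        prev=q
    d=np.array([-np.sin(a),np.cos(a)])
    P=[R((x+d[0]*s,y+d[1]*s,z0+z)) for s,z in((-37,55),(-37,85),(-24,120),(24,120),(37,85),(37,55))]
    w=10/np.linalg.norm(np.array([x,y,200])-ray(c,0,0)[0])*m["fx"]*S
    cv2.polylines(im,[np.array(P).astype(np.int32)],False,1,int(round(w)))
    return cv2.resize(im*255,(640,480),interpolation=cv2.INTER_AREA)/255.
def cost(p,cs=("top","side")):
    return sum(np.abs(render(c,*p[:2],np.radians(p[2]))-M[c]).sum() for c in cs)
for cs in(("top","side"),("top",),("side",)):
    best=min((minimize(cost,(500,y,a),args=(cs,),method="Nelder-Mead",options=dict(initial_simplex=[(500,y,a),(506,y,a),(500,y+6,a),(500,y,a+8)],maxiter=80)) for y in(10,16) for a in(-115,-105)),key=lambda r:r.fun)
    print(cs,best.x.round(1),best.fun)
p=best.x
for c in("top","side"):
    im=manip.camera(c)[:,:,::-1].copy();r=render(c,500,14,np.radians(-113))
    cs,_=cv2.findContours((r>.5).astype(np.uint8),0,2)
    cr=(slice(215,280),slice(280,345)) if c=="top" else (slice(170,255),slice(270,340))
    m=cv2.resize(im[cr],None,fx=6,fy=6,interpolation=0)
    for k in cs: cv2.polylines(m,[((k-[cr[1].start,cr[0].start])*6+3).astype(np.int32)],True,(255,0,0),1)
    M[c+"v"]=m
a,b=M["topv"],M["sidev"];h=max(len(a),len(b))
pad=lambda x:np.vstack([x,np.zeros((h-len(x),x.shape[1],3),np.uint8)])
v=np.hstack([pad(a),pad(b)]);print(v.shape);cv2.imwrite("pics/c.png",cv2.resize(v,None,fx=.98,fy=.98))
E
```

```text
Traceback (most recent call last):
  File "h.py", line 9, in proj
    m=manip.camera_model(cam);p=np.array(m["R"])@np.array(X,float)+np.array(m["t"]).ravel()
ValueError: time passes only in moves, steps and waits
```

```bash
sed -i 's/manip.camera_model(cam)/CM(cam)/; /^from cell/a import functools\nCM=functools.lru_cache(None)(lambda c: manip.camera_model(c))' h.py
cat > fit.py <<'E'
from h import *
from scipy.optimize import minimize
M={}
for c in("top","side"):
    M[c+"i"]=manip.camera(c);M[c]=max(manip.masks_of("pot",c),key=lambda r:r["score"])["pixels"]
S=4
def render(c,x,y,a,z0=88):
    m=CM(c);im=np.zeros((480*S,640*S),np.uint8)
    R=lambda p:(np.array(proj(c,p))*S)
    th=np.linspace(0,2*np.pi,40)
    prev=None
    for r,z in((36,0),(42,12),(42,50),(30,66),(10,70)):
        q=np.array([R((x+r*np.cos(t),y+r*np.sin(t),z0+z)) for t in th])
        if prev is not None: cv2.fillConvexPoly(im,cv2.convexHull(np.vstack([prev,q]).astype(np.int32)),1)
        prev=q
    d=np.array([-np.sin(a),np.cos(a)])
    P=[R((x+d[0]*s,y+d[1]*s,z0+z)) for s,z in((-37,55),(-37,85),(-24,120),(24,120),(37,85),(37,55))]
    w=10/np.linalg.norm(np.array([x,y,200])-ray(c,0,0)[0])*m["fx"]*S
    cv2.polylines(im,[np.array(P).astype(np.int32)],False,1,int(round(w)))
    return cv2.resize(im*255,(640,480),interpolation=cv2.INTER_AREA)/255.
def cost(p,cs):
    return sum(np.abs(render(c,*p[:2],np.radians(p[2]))-M[c]).sum() for c in cs)
for cs in(("top","side"),("top",),("side",)):
    best=min((minimize(cost,(500,y,a),args=(cs,),method="Nelder-Mead",options=dict(initial_simplex=[(500,y,a),(506,y,a),(500,y+6,a),(500,y,a+8)],maxiter=60)) for y in(10,16) for a in(-115,)),key=lambda r:r.fun)
    print(cs,best.x.round(1),best.fun)
    if len(cs)==2:p=best.x
for c in("top","side"):
    im=M[c+"i"][:,:,::-1].copy();r=render(c,*p[:2],np.radians(p[2]))
    cs,_=cv2.findContours((r>.5).astype(np.uint8),0,2)
    cr=(slice(215,280),slice(280,345)) if c=="top" else (slice(170,255),slice(270,340))
    m=cv2.resize(im[cr],None,fx=5,fy=5,interpolation=0)
    for k in cs: cv2.polylines(m,[((k-[cr[1].start,cr[0].start])*5+2).astype(np.int32)],True,(255,0,0),1)
    M[c+"v"]=m
a,b=M["topv"],M["sidev"];h=max(len(a),len(b))
pad=lambda x:np.vstack([x,np.zeros((h-len(x),x.shape[1],3),np.uint8)])
cv2.imwrite("pics/c.png",np.hstack([pad(a),pad(b)]))
E
python3 fit.py
```

```text
('top', 'side') [ 502.3   16.2 -113.3] 329.7960784313725
('top',) [ 498.7   17.  -116.8] 53.17254901960784
('side',) [ 502.9   17.4 -113.8] 184.41176470588235
```

View pics/c.png

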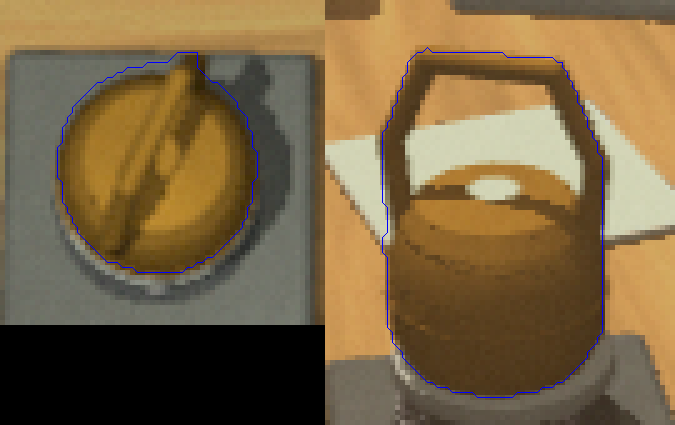

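The overlay fits: pot at about (500,16), bar direction about -24°. I'll go above it now.

Emit:
step_arm --rows '[{"tx":2.3,"ty":5.5,"tz":1,"wz":-5},{"tx":2.3,"ty":5.5,"tz":1,"wz":-5},{"tx":2.3,"ty":5.5,"tz":1,"wz":-5},{"tx":2.3,"ty":5.5,"tz":1,"wz":-5},{"tx":2.3,"ty":5.5,"tz":1,"wz":-5}]' --grip 1

```text
invalid input
```

Emit:
step_arm --rows '[{"tx":2.3,"ty":5.5,"tz":1,"wz":-5},{"tx":2.3,"ty":5.5,"tz":1,"wz":-5},{"tx":2.3,"ty":5.5,"tz":1,"wz":-5},{"tx":2.3,"ty":5.5,"tz":1,"wz":-5},{"tx":2.3,"ty":5.5,"tz":0,"wz":-5}]'

```text
invalid input
```

Emit:
step_arm --rows '[{"tx":0.7,"ty":0.5},{},{}]'

```text
invalid input
```

Emit:
step_arm --rows '[{"tx":2.3,"ty":5.5,"tz":1,"wx":0,"wy":0,"wz":-5},{"tx":2.3,"ty":5.5,"tz":1,"wx":0,"wy":0,"wz":-5},{"tx":2.3,"ty":5.5,"tz":1,"wx":0,"wy":0,"wz":-5},{"tx":2.3,"ty":5.5,"tz":1,"wx":0,"wy":0,"wz":-5},{"tx":2.3,"ty":5.5,"tz":1,"wx":0,"wy":0,"wz":-5}]' --grip 1

```text
time: 2.22
position: [378.3, -262.5, 281.9]
tcp_rot: [[-1.0, -0.014, 0.001], [-0.014, 1.0, -0.0], [-0.001, -0.0, -1.0]]
wrist_force: [0.8, -0.2, 0.3]
finger_gap: 85.4
```

Emit:
step_arm --rows '[{"tx":2.4,"ty":5.5,"tz":0,"wx":0,"wy":0,"wz":-5},{"tx":2.4,"ty":5.5,"tz":0,"wx":0,"wy":0,"wz":-5},{"tx":2.4,"ty":5.5,"tz":0,"wx":0,"wy":0,"wz":-5},{"tx":2.4,"ty":5.5,"tz":0,"wx":0,"wy":0,"wz":-5},{"tx":2.4,"ty":5.5,"tz":0,"wx":0,"wy":0,"wz":-5}]'

```text
time: 2.85
position: [498.5, 12.8, 281.8]
tcp_rot: [[-0.913, 0.409, 0.001], [0.409, 0.913, 0.0], [-0.001, 0.001, -1.0]]
wrist_force: [1.5, -0.8, -0.7]
finger_gap: 85.7
```

Emit:
step_arm --rows '[{"tx":0.2,"ty":0.35,"tz":-2,"wx":0,"wy":0,"wz":0},{"tx":0,"ty":0,"tz":0,"wx":0,"wy":0,"wz":0}]'

```text
time: 3.1
position: [499.5, 14.9, 259.6]
tcp_rot: [[-0.914, 0.405, -0.003], [0.405, 0.914, -0.001], [0.003, -0.002, -1.0]]
wrist_force: [-0.2, -0.2, 0.3]
finger_gap: 85.3
```

```bash
python3 - <<'E'
from h import *
a=save("top","t1.png")[:,:,::-1];b=save("side","s1.png")[:,:,::-1]
a=cv2.resize(a[200:300,260:360],None,fx=4,fy=4);b=cv2.resize(b[140:240,260:360],None,fx=4,fy=4)
cv2.imwrite("pics/d.png",np.hstack([a,b]))
E
```

```text
(no output)
```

View pics/d.png

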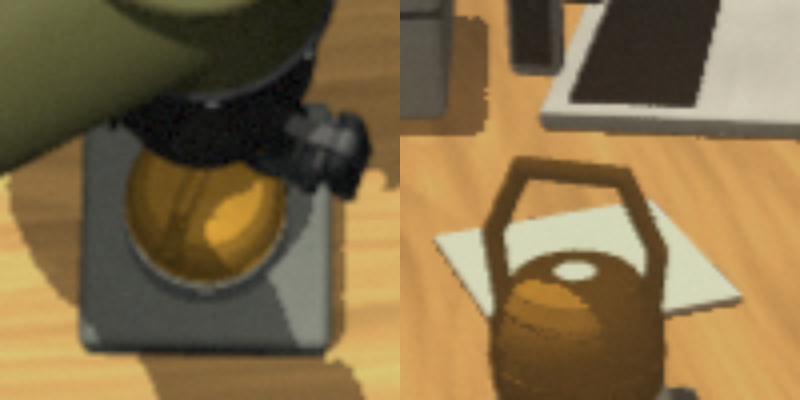

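The side view shows the handle clear of the gripper, with its top at crop rows 157–185 and the finger above it at about (535,40). The top view shows the gripper centred over the pot. I'll descend.

Emit:
step_arm --rows '[{"tx":0.05,"ty":0.1,"tz":-2.5,"wx":0,"wy":0,"wz":0},{"tx":0,"ty":0,"tz":-2,"wx":0,"wy":0,"wz":0},{"tx":0,"ty":0,"tz":-1.5,"wx":0,"wy":0,"wz":0},{"tx":0,"ty":0,"tz":-1,"wx":0,"wy":0,"wz":0},{"tx":0,"ty":0,"tz":0,"wx":0,"wy":0,"wz":0}]'

```text
time: 3.82
position: [500.4, 14.9, 191.1]
tcp_rot: [[-0.913, 0.407, -0.0], [0.407, 0.913, -0.0], [0.0, -0.0, -1.0]]
wrist_force: [-0.2, -0.7, 0.5]
finger_gap: 85.0
```

```bash
python3 - <<'E'
from h import *
p=manip.sense()["position"];print(p,proj("side",p))
b=save("side","s2.png")[:,:,::-1]
cv2.imwrite("pics/e.png",cv2.resize(b[100:260,230:390],None,fx=3.5,fy=3.5))
E
```

```text
[500.40099778  14.94686134 191.13246338] (np.float64(301.95291474023236), np.float64(192.0625996858327))
```

View pics/e.png

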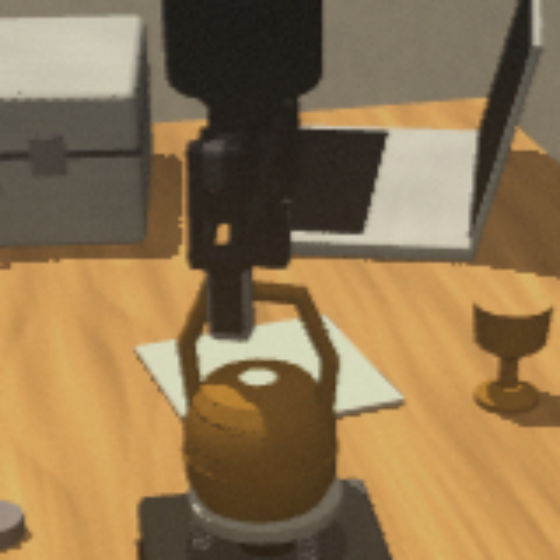

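The near finger stands in front of the handle bar, tip at about (232,335) and reaching below it; the bar's top is at row 285. Close now.

Emit:
step_arm --rows '[{"tx":0,"ty":0,"tz":0,"wx":0,"wy":0,"wz":0},{"tx":0,"ty":0,"tz":0,"wx":0,"wy":0,"wz":0},{"tx":0,"ty":0,"tz":0,"wx":0,"wy":0,"wz":0},{"tx":0,"ty":0,"tz":0,"wx":0,"wy":0,"wz":0},{"tx":0,"ty":0,"tz":0,"wx":0,"wy":0,"wz":0}]' --grip 0

```text
time: 4.5
position: [500.5, 15.5, 191.4]
tcp_rot: [[-0.914, 0.407, 0.0], [0.407, 0.914, 0.001], [0.0, 0.001, -1.0]]
wrist_force: [-1.2, 1.4, 1.4]
finger_gap: 7.8
```

Emit:
step_arm --rows '[{"tx":0,"ty":0,"tz":0,"wx":0,"wy":0,"wz":0},{"tx":0,"ty":0,"tz":0,"wx":0,"wy":0,"wz":0},{"tx":0,"ty":0,"tz":0,"wx":0,"wy":0,"wz":0}]'

```text
time: 4.88
position: [500.7, 15.4, 191.5]
tcp_rot: [[-0.914, 0.407, 0.0], [0.407, 0.914, 0.0], [-0.0, 0.001, -1.0]]
wrist_force: [-0.4, 2.2, 2.7]
finger_gap: 7.8
```

Emit:
step_arm --rows '[{"tx":0,"ty":0,"tz":0.3,"wx":0,"wy":0,"wz":0},{"tx":0,"ty":0,"tz":0.7,"wx":0,"wy":0,"wz":0},{"tx":0,"ty":0,"tz":1,"wx":0,"wy":0,"wz":0},{"tx":0,"ty":0,"tz":1,"wx":0,"wy":0,"wz":0},{"tx":0,"ty":0,"tz":0.5,"wx":0,"wy":0,"wz":0}]'

```text
time: 5.5
position: [500.8, 15.3, 227.4]
tcp_rot: [[-0.914, 0.407, 0.001], [0.407, 0.914, 0.0], [-0.001, 0.001, -1.0]]
wrist_force: [1.0, -0.5, -3.1]
finger_gap: 8.0
```

```bash
python3 - <<'E'
from h import *
s=manip.sense();print(s["position"],s["wrist_force"],s["finger_gap"])
b=save("side","s3.png")[:,:,::-1]
cv2.imwrite("pics/f.png",cv2.resize(b[120:280,230:390],None,fx=3.5,fy=3.5))
E
```

```text
[500.81523957  15.26359266 227.41122461] [ 1.01672112 -0.53725745 -3.14594955] 8.001501645357921
```

View pics/f.png

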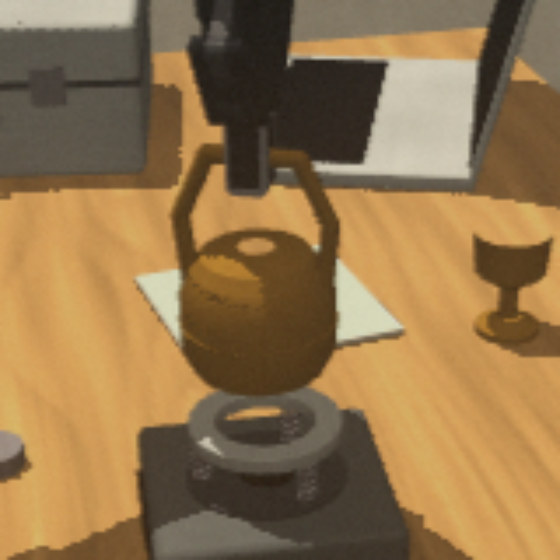

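Lifted cleanly: the pot hangs upright above the ring, at about 3.1 N. Next I'll carry it to the board, centre at about (561,320).

Emit:
step_arm --rows '[{"tx":0.3,"ty":1.5,"tz":0,"wx":0,"wy":0,"wz":0},{"tx":0.6,"ty":3,"tz":0,"wx":0,"wy":0,"wz":0},{"tx":0.8,"ty":4,"tz":0,"wx":0,"wy":0,"wz":0},{"tx":0.9,"ty":4.5,"tz":0,"wx":0,"wy":0,"wz":0},{"tx":0.9,"ty":4.5,"tz":0,"wx":0,"wy":0,"wz":0}]'

```text
time: 6.18
position: [535.4, 192.5, 225.7]
tcp_rot: [[-0.914, 0.406, -0.001], [0.406, 0.914, -0.0], [0.001, -0.0, -1.0]]
wrist_force: [-0.6, 0.2, -2.0]
finger_gap: 7.8
```

Emit:
step_arm --rows '[{"tx":0.9,"ty":4.5,"tz":-0.5,"wx":0,"wy":0,"wz":0},{"tx":0.8,"ty":4,"tz":-1,"wx":0,"wy":0,"wz":0},{"tx":0.5,"ty":2.5,"tz":-1.5,"wx":0,"wy":0,"wz":0},{"tx":0.3,"ty":1.5,"tz":-1.5,"wx":0,"wy":0,"wz":0},{"tx":0.1,"ty":0.5,"tz":-1,"wx":0,"wy":0,"wz":0}]'

```text
time: 6.8
position: [561.0, 320.8, 169.3]
tcp_rot: [[-0.914, 0.406, -0.002], [0.406, 0.914, -0.001], [0.001, -0.002, -1.0]]
wrist_force: [-0.4, -0.2, -2.0]
finger_gap: 7.8
```

Emit:
step_arm --rows '[{"tx":0,"ty":0,"tz":0,"wx":0,"wy":0,"wz":0},{"tx":0,"ty":0,"tz":0,"wx":0,"wy":0,"wz":0}]'

```text
time: 7.05
position: [561.9, 319.6, 172.4]
tcp_rot: [[-0.913, 0.407, 0.001], [0.407, 0.913, 0.001], [-0.001, 0.001, -1.0]]
wrist_force: [-0.2, 0.5, -2.3]
finger_gap: 7.8
```

Emit:
step_arm --rows '[{"tx":0,"ty":0,"tz":-1.5,"wx":0,"wy":0,"wz":0},{"tx":0,"ty":0,"tz":-2,"wx":0,"wy":0,"wz":0},{"tx":0,"ty":0,"tz":-1.3,"wx":0,"wy":0,"wz":0},{"tx":0,"ty":0,"tz":-0.7,"wx":0,"wy":0,"wz":0},{"tx":0,"ty":0,"tz":-0.4,"wx":0,"wy":0,"wz":0}]'

```text
time: 7.68
position: [561.6, 320.2, 111.8]
tcp_rot: [[-0.914, 0.407, -0.0], [0.407, 0.914, -0.0], [-0.0, -0.0, -1.0]]
wrist_force: [0.1, -0.1, -3.0]
finger_gap: 8.2
```

Emit:
step_arm --rows '[{"tx":0,"ty":0,"tz":-0.2,"wx":0,"wy":0,"wz":0},{"tx":0,"ty":0,"tz":-0.1,"wx":0,"wy":0,"wz":0},{"tx":0,"ty":0,"tz":0,"wx":0,"wy":0,"wz":0}]'

```text
time: 8.05
position: [561.7, 320.4, 109.7]
tcp_rot: [[-0.914, 0.407, 0.001], [0.407, 0.914, 0.001], [-0.0, 0.001, -1.0]]
wrist_force: [-0.8, 0.5, -2.7]
finger_gap: 8.0
```

Emit:
step_arm --rows '[{"tx":0,"ty":0,"tz":-0.1,"wx":0,"wy":0,"wz":0},{"tx":0,"ty":0,"tz":-0.1,"wx":0,"wy":0,"wz":0},{"tx":0,"ty":0,"tz":0,"wx":0,"wy":0,"wz":0}]'

```text
time: 8.43
position: [562.4, 321.1, 109.3]
tcp_rot: [[-0.914, 0.406, 0.003], [0.406, 0.914, 0.002], [-0.002, 0.004, -1.0]]
wrist_force: [0.4, 2.2, 5.4]
finger_gap: 7.8
```

Landed. Open and retreat.

Emit:
step_arm --rows '[{"tx":0,"ty":0,"tz":0.1,"wx":0,"wy":0,"wz":0},{"tx":0,"ty":0,"tz":0,"wx":0,"wy":0,"wz":0},{"tx":0,"ty":0,"tz":0,"wx":0,"wy":0,"wz":0},{"tx":0,"ty":0,"tz":0,"wx":0,"wy":0,"wz":0},{"tx":0,"ty":0,"tz":0,"wx":0,"wy":0,"wz":0}]' --grip 1

```text
time: 9.05
position: [561.5, 320.2, 108.1]
tcp_rot: [[-0.914, 0.407, -0.0], [0.407, 0.914, -0.0], [0.0, -0.0, -1.0]]
wrist_force: [0.2, -0.5, 0.1]
finger_gap: 85.2
```

Emit:
step_arm --rows '[{"tx":0,"ty":0,"tz":1,"wx":0,"wy":0,"wz":0},{"tx":0,"ty":0,"tz":3,"wx":0,"wy":0,"wz":0},{"tx":0,"ty":0,"tz":4,"wx":0,"wy":0,"wz":0},{"tx":0,"ty":0,"tz":4,"wx":0,"wy":0,"wz":0},{"tx":0,"ty":0,"tz":2,"wx":0,"wy":0,"wz":0}]'

```text
time: 9.68
position: [562.1, 320.4, 252.4]
tcp_rot: [[-0.913, 0.407, 0.004], [0.407, 0.913, 0.003], [-0.002, 0.004, -1.0]]
wrist_force: [-0.1, 0.4, -0.6]
finger_gap: 85.2
```

Emit:
step_arm --rows '[{"tx":-0.5,"ty":-5,"tz":0,"wx":0,"wy":0,"wz":0},{"tx":-0.5,"ty":-6,"tz":0,"wx":0,"wy":0,"wz":0},{"tx":-0.5,"ty":-6,"tz":0,"wx":0,"wy":0,"wz":0},{"tx":-0.5,"ty":-6,"tz":0,"wx":0,"wy":0,"wz":0},{"tx":-0.5,"ty":-6,"tz":0,"wx":0,"wy":0,"wz":0}]'

```text
time: 10.3
position: [536.1, 28.4, 249.5]
tcp_rot: [[-0.914, 0.406, 0.002], [0.406, 0.914, 0.001], [-0.001, 0.001, -1.0]]
wrist_force: [1.1, -1.0, 0.2]
finger_gap: 84.9
```

Emit:
step_arm --rows '[{"tx":-0.5,"ty":-6,"tz":0,"wx":0,"wy":0,"wz":0},{"tx":-0.5,"ty":-6,"tz":0,"wx":0,"wy":0,"wz":0},{"tx":-0.5,"ty":-6,"tz":0,"wx":0,"wy":0,"wz":0},{"tx":-0.5,"ty":-6,"tz":0,"wx":0,"wy":0,"wz":0},{"tx":-0.5,"ty":-6,"tz":0,"wx":0,"wy":0,"wz":0}]'

```text
time: 10.92
position: [511.1, -271.7, 249.5]
tcp_rot: [[-0.914, 0.407, 0.002], [0.407, 0.914, -0.0], [-0.002, 0.0, -1.0]]
wrist_force: [1.0, 0.3, 0.4]
finger_gap: 85.3
```

Emit:
step_arm --rows '[{"tx":-0.5,"ty":-6,"tz":0,"wx":0,"wy":0,"wz":0},{"tx":0,"ty":0,"tz":0,"wx":0,"wy":0,"wz":0},{"tx":0,"ty":0,"tz":0,"wx":0,"wy":0,"wz":0}]'

```text
time: 11.3
position: [506.4, -329.9, 248.7]
tcp_rot: [[-0.913, 0.407, 0.0], [0.407, 0.913, 0.0], [-0.0, 0.0, -1.0]]
wrist_force: [-0.3, -0.2, 0.7]
finger_gap: 85.7
```

```bash
python3 - <<'E'
from h import *
a=save("top","t4.png")[:,:,::-1];b=save("side","s4.png")[:,:,::-1]
a=cv2.resize(a[195:295,270:350],None,fx=5,fy=5);b=cv2.resize(b[215:315,260:350],None,fx=4.4,fy=5)
cv2.imwrite("pics/g.png",np.hstack([a,b]))
for n in("pot","flask"):
  for c in("top","side"):
    for r in manip.masks_of(n,c)[:1]: print(n,c,r["score"],r["bbox"])
E
```

```text
pot top 0.83 [154.8, 215.5, 195.0, 260.0]
pot side 0.83 [283.7, 160.4, 321.8, 209.8]
flask top 0.88 [465.5, 232.7, 499.1, 266.5]
flask side 0.91 [333.0, 356.2, 390.8, 443.0]
```

View pics/g.png

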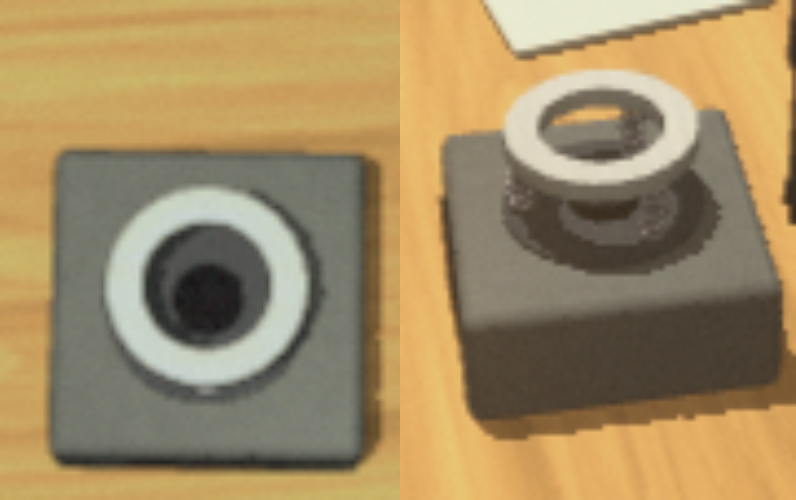

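The ring is clear and up: centre at about crop (207,285) in the top view and about (601,125) in the side view. I'll fit it numerically.

```bash
python3 - <<'E'
from h import *
for c,(y0,y1,x0,x1) in(("top",(225,282,285,338)),("side",(225,262,280,330))):
    im=cv2.imread("pics/%s4.png"%c[0])[y0:y1,x0:x1]
    g=cv2.resize(cv2.cvtColor(im,6),None,fx=8,fy=8,interpolation=cv2.INTER_CUBIC)
    hsv=cv2.resize(cv2.cvtColor(im,40),None,fx=8,fy=8)
    for th in(140,160):
        b=((g>th)&(hsv[:,:,1]<60)).astype(np.uint8)
        cs,h=cv2.findContours(b,cv2.RETR_CCOMP,cv2.CHAIN_APPROX_NONE)
        for k,hh in zip(cs,h[0]):
            if len(k)<120: continue
            (u,v),ax,_=cv2.fitEllipse(cv2.convexHull(k) if c=="top" else k)
            u,v=(u+.5)/8-.5+x0,(v+.5)/8-.5+y0
            print(c,th,"hole" if hh[3]>=0 else "outer",round(u,1),round(v,1),(np.array(ax)/8).round(1),onz(c,u,v,88).round(1))
c="top"
# tcp of the neck/lip: brass lip in both
E
```

```text
top 140 outer 310.8 251.6 [39.9 40.4] [502.5  18.1  88. ]
top 140 hole 310.8 251.7 [25.7 26.2] [502.4  18.   88. ]
top 160 outer 310.8 251.7 [39.3 39.9] [502.4  18.   88. ]
top 160 hole 310.8 251.7 [26.2 26.7] [502.4  18.   88. ]
side 140 outer 305.3 240.1 [22.6 44.3] [503.6  14.6  88. ]
side 140 hole 305.2 239.6 [14.6 28.4] [504.   16.5  88. ]
side 160 outer 305.2 240.0 [22.4 43.9] [503.6  15.1  88. ]
side 160 hole 305.2 239.6 [15.  28.9] [503.9  16.5  88. ]
```

Emit:
step_arm --rows '[{"tx":-0.5,"ty":-2,"tz":-2,"wx":0,"wy":0,"wz":0},{"tx":-0.5,"ty":-2,"tz":-2,"wx":0,"wy":0,"wz":0},{"tx":0,"ty":0,"tz":-2,"wx":0,"wy":0,"wz":0},{"tx":0,"ty":0,"tz":0,"wx":0,"wy":0,"wz":0}]'

```text
time: 12.1
position: [495.3, -369.6, 184.9]
tcp_rot: [[-0.913, 0.408, -0.005], [0.408, 0.913, 0.002], [0.005, 0.0, -1.0]]
wrist_force: [0.4, 0.3, -0.1]
finger_gap: 84.6
```

```bash
python3 - <<'E'
from h import *
b=save("side","s5.png")[:,:,::-1]
p=manip.sense()["position"];print(p,proj("side",p),proj("side",(496.5,-369.5,140)))
cv2.imwrite("pics/i.png",cv2.resize(b[250:460,270:470],None,fx=2.8,fy=2.8))
E
```

```text
[ 495.90444889 -369.83078519  186.93871999] (np.float64(365.2628808857557), np.float64(336.15581629154684)) (np.float64(363.9463313989138), np.float64(365.3086454243262))
```

View pics/i.png

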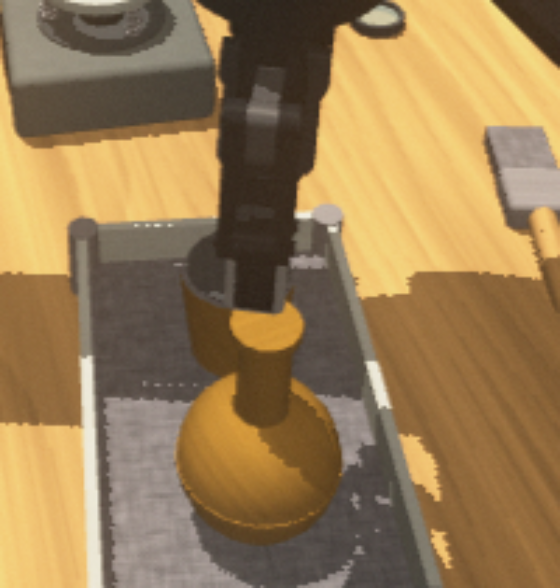

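The gripper is above the flask, near fingertip at about (257,305) and lip at about (267,327), consistent with the offset of an open finger. Next I'll descend to TCP z 95.

Emit:
step_arm --rows '[{"tx":0.05,"ty":0,"tz":-2,"wx":0,"wy":0,"wz":0},{"tx":0,"ty":0,"tz":-2,"wx":0,"wy":0,"wz":0},{"tx":0,"ty":0,"tz":-2,"wx":0,"wy":0,"wz":0},{"tx":0,"ty":0,"tz":-2,"wx":0,"wy":0,"wz":0},{"tx":0,"ty":0,"tz":-1.1,"wx":0,"wy":0,"wz":0}]'

```text
time: 12.78
position: [496.5, -369.4, 95.2]
tcp_rot: [[-0.914, 0.407, -0.002], [0.407, 0.914, 0.001], [0.002, 0.0, -1.0]]
wrist_force: [0.4, -0.4, -0.3]
finger_gap: 85.7
```

Emit:
step_arm --rows '[{"tx":0,"ty":0,"tz":0,"wx":0,"wy":0,"wz":0},{"tx":0,"ty":0,"tz":0,"wx":0,"wy":0,"wz":0},{"tx":0,"ty":0,"tz":0,"wx":0,"wy":0,"wz":0},{"tx":0,"ty":0,"tz":0,"wx":0,"wy":0,"wz":0},{"tx":0,"ty":0,"tz":0,"wx":0,"wy":0,"wz":0}]' --grip 0

```text
time: 13.4
position: [497.5, -370.2, 98.5]
tcp_rot: [[-0.914, 0.407, 0.002], [0.407, 0.914, -0.001], [-0.002, -0.0, -1.0]]
wrist_force: [0.2, -1.1, 1.0]
finger_gap: 26.7
```

Emit:
step_arm --rows '[{"tx":0,"ty":0,"tz":0,"wx":0,"wy":0,"wz":0},{"tx":0,"ty":0,"tz":0,"wx":0,"wy":0,"wz":0}]'

```text
time: 13.65
position: [496.9, -370.0, 97.4]
tcp_rot: [[-0.913, 0.407, 0.0], [0.407, 0.913, -0.0], [-0.0, -0.0, -1.0]]
wrist_force: [-0.9, -1.6, 2.9]
finger_gap: 26.0
```

Emit:
step_arm --rows '[{"tx":0,"ty":0,"tz":0.4,"wx":0,"wy":0,"wz":0},{"tx":0,"ty":0,"tz":1,"wx":0,"wy":0,"wz":0},{"tx":0,"ty":0,"tz":2,"wx":0,"wy":0,"wz":0},{"tx":0,"ty":0,"tz":3,"wx":0,"wy":0,"wz":0},{"tx":0,"ty":0,"tz":3,"wx":0,"wy":0,"wz":0}]'

```text
time: 14.28
position: [497.1, -369.8, 193.6]
tcp_rot: [[-0.914, 0.407, 0.001], [0.407, 0.914, -0.0], [-0.001, 0.0, -1.0]]
wrist_force: [-0.2, 0.3, -2.3]
finger_gap: 26.2
```

Emit:
step_arm --rows '[{"tx":0,"ty":0,"tz":3,"wx":0,"wy":0,"wz":0},{"tx":0,"ty":1,"tz":2,"wx":0,"wy":0,"wz":0},{"tx":0,"ty":2.5,"tz":0.6,"wx":0,"wy":0,"wz":0},{"tx":0,"ty":4,"tz":0,"wx":0,"wy":0,"wz":0},{"tx":0,"ty":5,"tz":0,"wx":0,"wy":0,"wz":0}]'

```text
time: 14.9
position: [496.7, -243.3, 247.5]
tcp_rot: [[-0.913, 0.408, -0.0], [0.408, 0.913, 0.001], [0.0, 0.0, -1.0]]
wrist_force: [1.4, -0.2, -2.2]
finger_gap: 26.2
```

Emit:
step_arm --rows '[{"tx":0.1,"ty":5,"tz":0,"wx":0,"wy":0,"wz":0},{"tx":0.1,"ty":5,"tz":0,"wx":0,"wy":0,"wz":0},{"tx":0.1,"ty":5,"tz":0,"wx":0,"wy":0,"wz":0},{"tx":0.1,"ty":4,"tz":0,"wx":0,"wy":0,"wz":0},{"tx":0.1,"ty":3,"tz":0,"wx":0,"wy":0,"wz":0}]'

```text
time: 15.52
position: [501.5, -22.5, 247.8]
tcp_rot: [[-0.914, 0.405, 0.0], [0.405, 0.914, 0.001], [-0.0, 0.001, -1.0]]
wrist_force: [0.6, -0.1, -2.5]
finger_gap: 26.1
```

Emit:
step_arm --rows '[{"tx":0.1,"ty":2,"tz":-0.5,"wx":0,"wy":0,"wz":0},{"tx":0,"ty":1.4,"tz":-1.5,"wx":0,"wy":0,"wz":0},{"tx":0,"ty":0.6,"tz":-2,"wx":0,"wy":0,"wz":0},{"tx":0,"ty":0,"tz":0,"wx":0,"wy":0,"wz":0},{"tx":0,"ty":0,"tz":0,"wx":0,"wy":0,"wz":0}]'

```text
time: 16.15
position: [503.1, 14.9, 207.9]
tcp_rot: [[-0.913, 0.407, 0.001], [0.407, 0.913, -0.0], [-0.001, 0.0, -1.0]]
wrist_force: [0.8, -0.2, -2.8]
finger_gap: 25.7
```

```bash
python3 - <<'E'
from h import *
p=manip.sense()["position"];print(p)
z0=p[2]-77
for c in("side","top"):
    im=save(c,c[0]+"6.png");r=manip.masks_of("flask",c)
    if not r: continue
    r=r[0];ys,xs=np.nonzero(r["pixels"]);print(c,round(r["score"],2),r["bbox"],"predicted belly c",np.round(proj(c,(p[0],p[1],z0+34)),1))
    if c=="side":
        for y in range(ys.min(),ys.max()+1,4): q=xs[ys==y];print(y,q.min(),q.max(),(q.min()+q.max())/2)
        cv2.imwrite("pics/j.png",cv2.resize(im[150:310,230:390,::-1],None,fx=3.5,fy=3.5))
E
```

```text
[503.10110138  14.87067848 207.90710865]
side 0.96 [284.5, 159.2, 324.4, 223.4] predicted belly c [303.8 204.8]
160 308 309 308.5
164 308 310 309.0
168 307 309 308.0
172 307 309 308.0
176 307 309 308.0
180 307 309 308.0
184 307 310 308.5
188 291 315 303.0
192 288 320 304.0
196 286 322 304.0
200 284 323 303.5
204 284 324 304.0
208 284 323 303.5
212 285 321 303.0
216 288 319 303.5
220 294 315 304.5
224 302 305 303.5
top 0.62 [289.6, 239.3, 325.3, 266.7] predicted belly c [311.9 244.2]
```

View pics/j.png

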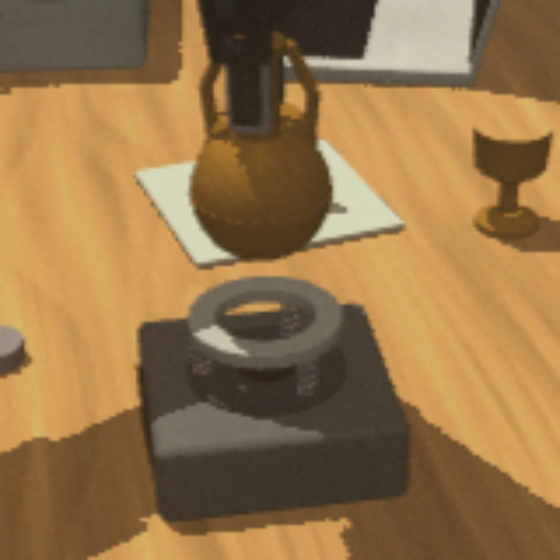

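The flask hangs upright over the ring, belly centred at about px (303.8,205.5) against 303.8,204.8 predicted. I'll shift it +2 mm in y and lower it.

Emit:
step_arm --rows '[{"tx":0,"ty":0.2,"tz":-1.2,"wx":0,"wy":0,"wz":0},{"tx":0,"ty":0,"tz":-1.5,"wx":0,"wy":0,"wz":0},{"tx":0,"ty":0,"tz":-1,"wx":0,"wy":0,"wz":0},{"tx":0,"ty":0,"tz":-0.6,"wx":0,"wy":0,"wz":0},{"tx":0,"ty":0,"tz":-0.3,"wx":0,"wy":0,"wz":0}]'

```text
time: 16.98
position: [503.0, 17.2, 160.9]
tcp_rot: [[-0.914, 0.407, -0.0], [0.407, 0.914, -0.0], [0.0, -0.0, -1.0]]
wrist_force: [-0.8, -0.3, -2.6]
finger_gap: 26.4
```

Emit:
step_arm --rows '[{"tx":0,"ty":0,"tz":-0.2,"wx":0,"wy":0,"wz":0},{"tx":0,"ty":0,"tz":-0.2,"wx":0,"wy":0,"wz":0},{"tx":0,"ty":0,"tz":0,"wx":0,"wy":0,"wz":0},{"tx":0,"ty":0,"tz":0,"wx":0,"wy":0,"wz":0}]'

```text
time: 17.48
position: [503.2, 17.1, 157.7]
tcp_rot: [[-0.914, 0.407, 0.001], [0.407, 0.914, -0.0], [-0.001, 0.0, -1.0]]
wrist_force: [-0.4, -0.9, -0.6]
finger_gap: 26.1
```

Contact at TCP z about 157.7, as predicted. I'll press gradually.

Emit:
step_arm --rows '[{"tx":0,"ty":0,"tz":-0.2,"wx":0,"wy":0,"wz":0},{"tx":0,"ty":0,"tz":-0.2,"wx":0,"wy":0,"wz":0},{"tx":0,"ty":0,"tz":0,"wx":0,"wy":0,"wz":0}]'

```text
time: 17.85
position: [503.6, 16.9, 154.5]
tcp_rot: [[-0.914, 0.407, 0.002], [0.407, 0.914, -0.0], [-0.002, 0.001, -1.0]]
wrist_force: [-1.5, -1.9, 6.5]
finger_gap: 26.0
```

Emit:
step_arm --rows '[{"tx":0,"ty":0,"tz":-0.3,"wx":0,"wy":0,"wz":0},{"tx":0,"ty":0,"tz":-0.3,"wx":0,"wy":0,"wz":0},{"tx":0,"ty":0,"tz":-0.3,"wx":0,"wy":0,"wz":0},{"tx":0,"ty":0,"tz":0,"wx":0,"wy":0,"wz":0}]'

```text
time: 18.35
position: [504.0, 16.6, 146.4]
tcp_rot: [[-0.913, 0.407, 0.003], [0.407, 0.913, -0.001], [-0.004, 0.001, -1.0]]
wrist_force: [-1.0, -2.9, 9.2]
finger_gap: 26.4
```

Emit:
step_arm --rows '[{"tx":0,"ty":-0.1,"tz":-0.3,"wx":0,"wy":0,"wz":0},{"tx":0,"ty":0,"tz":-0.3,"wx":0,"wy":0,"wz":0},{"tx":0,"ty":0,"tz":-0.2,"wx":0,"wy":0,"wz":0},{"tx":0,"ty":0,"tz":0,"wx":0,"wy":0,"wz":0},{"tx":0,"ty":0,"tz":0,"wx":0,"wy":0,"wz":0}]'

```text
time: 18.98
position: [504.4, 15.5, 139.5]
tcp_rot: [[-0.914, 0.407, 0.005], [0.407, 0.914, -0.001], [-0.005, 0.001, -1.0]]
wrist_force: [-1.8, -4.1, 12.1]
finger_gap: 25.8
```

Emit:
step_arm --rows '[{"tx":0,"ty":0,"tz":-0.2,"wx":0,"wy":0,"wz":0},{"tx":0,"ty":0,"tz":-0.2,"wx":0,"wy":0,"wz":0},{"tx":0,"ty":0,"tz":0,"wx":0,"wy":0,"wz":0},{"tx":0,"ty":0,"tz":0,"wx":0,"wy":0,"wz":0}]'

```text
time: 19.48
position: [505.2, 15.1, 137.5]
tcp_rot: [[-0.914, 0.407, 0.008], [0.407, 0.914, -0.002], [-0.008, 0.002, -1.0]]
wrist_force: [-3.5, -4.1, 17.4]
finger_gap: 26.4
```

Emit:
step_arm --rows '[{"tx":0,"ty":0,"tz":-0.2,"wx":0,"wy":0,"wz":0},{"tx":0,"ty":0,"tz":0,"wx":0,"wy":0,"wz":0},{"tx":0,"ty":0,"tz":0,"wx":0,"wy":0,"wz":0},{"tx":0,"ty":0,"tz":0,"wx":0,"wy":0,"wz":0}]'

```text
time: 19.98
position: [505.8, 14.8, 137.4]
tcp_rot: [[-0.914, 0.407, 0.01], [0.407, 0.914, -0.002], [-0.01, 0.002, -1.0]]
wrist_force: [-4.9, -4.2, 25.1]
finger_gap: 25.8
```

```bash
python3 - <<'E'
from h import *
b=save("side","s7.png")[:,:,::-1]
r=manip.masks_of("flask","side")[0];ys,xs=np.nonzero(r["pixels"]);print(round(r["score"],2),r["bbox"])
for z in(88,70): # outline of ring near/left/right points at up & down
    print(z,[np.round(proj("side",(504+44*np.cos(t),17+44*np.sin(t),z)),1).tolist() for t in np.radians([0,180,-90])], "belly widest row",np.round(proj("side",(504,17,z-8+34)),1))
w=[(y,np.ptp(xs[ys==y])) for y in range(ys.min(),ys.max()+1)];print(w)
s=manip.sense();print(s["wrist_force"],s["position"],s["time"])
cv2.imwrite("pics/k.png",cv2.resize(b[160:310,230:380],None,fx=3.8,fy=3.8))
E
```

```text
0.97 [287.9, 194.1, 324.3, 253.6]
88 [[327.0, 236.7], [282.9, 242.3], [309.9, 251.2]] belly widest row [304.8 227.9]
70 [[327.0, 244.4], [283.4, 250.2], [310.1, 259.1]] belly widest row [305.1 236. ]
[(195, np.int64(1)), (196, np.int64(2)), (197, np.int64(2)), (198, np.int64(3)), (199, np.int64(3)), (200, np.int64(2)), (201, np.int64(2)), (202, np.int64(1)), (203, np.int64(2)), (204, np.int64(2)), (205, np.int64(2)), (206, np.int64(2)), (207, np.int64(1)), (208, np.int64(1)), (209, np.int64(1)), (210, np.int64(1)), (211, np.int64(1)), (212, np.int64(1)), (213, np.int64(1)), (214, np.int64(1)), (215, np.int64(1)), (216, np.int64(1)), (217, np.int64(1)), (218, np.int64(2)), (219, np.int64(4)), (220, np.int64(20)), (221, np.int64(23)), (222, np.int64(26)), (223, np.int64(28)), (224, np.int64(29)), (225, np.int64(30)), (226, np.int64(32)), (227, np.int64(33)), (228, np.int64(34)), (229, np.int64(34)), (230, np.int64(36)), (231, np.int64(36)), (232, np.int64(36)), (233, np.int64(37)), (234, np.int64(38)), (235, np.int64(38)), (236, np.int64(38)), (237, np.int64(38)), (238, np.int64(38)), (239, np.int64(38)), (240, np.int64(37)), (241, np.int64(36)), (242, np.int64(36)), (243, np.int64(35)), (244, np.int64(34)), (245, np.int64(33)), (246, np.int64(32)), (247, np.int64(31)), (248, np.int64(29)), (249, np.int64(28)), (250, np.int64(26)), (251, np.int64(23)), (252, np.int64(21)), (253, np.int64(18)), (254, np.int64(12))]
[-5.56091393 -5.06801024 24.53774637] [505.7904012   14.73971949 137.36677044] 20.075
```

View pics/k.png

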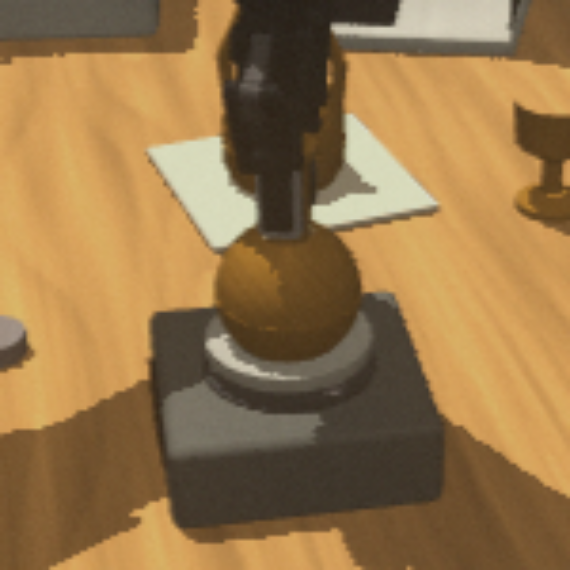

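The side view shows the flask upright in the ring. The ring is fully down, the springs are hidden, the belly's widest row is about 236.5 against 236.0 predicted for fully down, and the pot stands on the board. An extra 2 mm of command raised only the force (17 to 25 N), not the travel, so it is at the stop. Handing in.

```bash
python3 - <<'E'
from cell import manip
print(manip.sense()["qvel"]);print(manip.hand_in());print(manip.sense()["wrist_force"])
E
```

```text
[-0.08954359  0.10880766  0.00059477  0.00219376 -0.06449357  0.09808998]
the job is handed in; nothing more can be done
None
the job is handed in; nothing more can be done
```

I moved the pot from the ring onto the middle of the white board and let go. Then I took the flask by its neck, seated it in the ring and pressed the ring to its stop. I handed in at about 20 s of the 66 s allowed, still holding the flask down; hand-in reports no verdict.

**Last checks before handing in:**
- **Ring:** it looked fully down in the side view, matching the projected position to within about 1 px. A further 2 mm of push raised the force from 17 to 25 N but moved the gripper only 0.1 mm in height.
- **Flask:** upright and held at the neck.
- **Pot:** upright on the board, set down within about 2 mm of its estimated centre.

**What disagreed:**
- The two cameras placed the ring 1 to 2 mm apart.
- The finger readings were about 2 mm off the stated sizes of the handle and the neck.
- While pressing, the gripper drifted about 3 mm sideways (about 5 N in each of x and y) and tilted 0.6°. I left that uncorrected, because the round belly centres the flask in the ring.

I did not measure the other pieces again at the end. The gripper was not brought near them except above the beaker, and the views I looked at showed nothing displaced.

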